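# Empty the drop hopper with the inner knob of its coaxial control

## Robot

A 6-joint arm with a two-finger parallel gripper is mounted at the origin on a cart in front of the work surface, level with it; the furniture and walls round the work are solid. World frame = base frame: x ahead of the robot, y to its left, z up, the work surface at z = 0. Lengths are in m, angles in rad, forces in N, time in s.
With the tool pointing down it reaches from about 0.325 to 0.775 m from the base axis. Payload 5.5 kg.
Tool frame: the origin (TCP) lies between the finger pads; the fingertips stand 8 mm ahead of it and the grasp point (between the pads) lies 11 mm behind it (tcp_to_tips is the distance from the TCP to the fingertips, in m); z points along the fingers, y is the line along which they close (so a half turn about z gives the same grasp; the last joint's range is limited). The gripper opens to 88 mm and grips with 3 to 60 N. Pads are 20 mm wide; open, the fingers measure 115 mm over their backs; the gripper's body (75 mm by 178 mm) begins 61 mm behind the grasp point.
Start: joints at [-1.337, 0.091, 1.231, -0, 1.82, -0.057], TCP at [0.172, -0.575, 0.231] pointing down, gripper open.
Joint ranges: [-2.87, 2.87], [-0.86, 2.18], [0.17, 2.46], [-1.51, 4.65], [0.06, 2.69], [-2.65, 2.65]. Speed limits (rad/s): [2.57, 2.57, 3.01, 3.14, 3.14, 3.14].

## Interface

Orientations are given as a unit quaternion [w, x, y, z].
In Python, from bench import * gives the robot as it stands. Calls block until the motion is done:
- move_to(position, orientation): joint-space move of the TCP to a pose.
- move_l(position, speed=0.15, orientation=None): straight line of the TCP; orientation=None keeps the orientation; speed is the mean speed in m/s.
- movej(angles): joint-space move.
- gripper_open() and close(): open the fingers fully, or close them until they stop; the grip force is fixed at half the most.
- hold(seconds).
- inverse_kinematics(position, orientation): joint angles nearest the present ones, or None.
- state(): the state.
- get_image(name): name is "scene" or "top" or "wrist"; returns a dict with "frame" (400x640x3 uint8, blue, green, red), "depth" (400x640 float32, m along the optical axis (not along the pixel's ray), 0 where there is no reading), "camera_matrix" (3x3 intrinsics, pixels), "k1" (the pictures are not rectified: a ray, as slopes to the right and down, at radius r is drawn at 1 + k1 r^2 times it, then the intrinsics apply), "view" (4x4, takes a point from world to camera coordinates). Camera axes: x right, y up, looking along -z (the intrinsics and any distortion apply to the point x, -y, -z); pixel columns grow to the right and rows downward; lengths in m; the calibration is good to about 2 mm. A picture is of the moment at which its call begins.
A pose or a line that the arm cannot do raises IKError and nothing moves.
- job_done(): hands the job in; it is judged then, once.
The state is a dict: "time": time; "joint_pos": joint angles; "dq": joint speeds; "joint_torque": joint torques, N m; "ee_pos": TCP position; "ee_rot": TCP orientation; "ft_force": force on the tool from outside, world axes, zero at the start; "moment": the same for the moment, N m; "finger_gap": finger opening in m; "finger_force": force on a finger pad.
Only numpy, scipy, OpenCV 4.12 (cv2) and the standard library are available. Lean on these libraries where they do the work, as an engineer would, in place of code of your own. Each camera call takes 0.05 s, during which the arm holds its last target. There are 200 camera calls.

## Task

Empty the sample-tube drop hopper: push its catch tray fully home, then turn only the small blue inner knob clockwise to open the trap-door bottom so that both tubes drop into the tray, and turn it back until the trap is fully shut. Do not turn the black outer ring, which keeps a setting for the next user, do not touch the tubes with the gripper, keep the trap shut until the tray is home, and leave the bottle, beaker and box nearby where they stand. Finish with the tray still home and both tubes lying in it.

Things in the scene. Friction and masses are not known exactly. Their poses are not given: they have to be found in the camera images.
- drop_hopper: Fixed white bench unit; origin on the bench under the middle of its open-topped hopper box (154 x 72 mm in x, y, bottom at z = 104, rim at 169 mm), held by side plates at x = +-88 mm (90 mm in y). A control column (88 x 82 mm, 140 mm high) at x 0, y = -92 mm carries two concentric controls on its top, axis vertical at y = -92 mm. The catch tray below slides out towards +y.
- knob_grip (a point): On the axis of the small inner knob, z = 177 mm. Blue round knob, 30 mm in diameter, from z = 157 mm (just above the outer ring) to 189 mm, white line on top. Fingertips at z = 164 to 169 mm clear the ring. All else near it is below 157 mm but the hopper rim (169 mm), 56 mm from the axis.
- inner_knob (a joint): Angle of the inner knob, rad: 0 = trap shut (line at the white dot, towards the unit's -x), grows clockwise seen from above, stop at 1.4 (green dot at 1.3, line nearly towards the hopper). Geared to the trap (trap = 0.9 x knob); stays where it is left. Friction about 0.06 N m; 20 to 30 N of grip turns it.
- trap (a joint): Angle of the trap door, the steel bottom of the hopper box (134 x 60 mm, at z = 104 mm, hinged along its -y edge), rad: 0 = shut, grows as it swings down, about 1.26 at most. The tubes, lying along the hinge, roll off its free edge once it hangs at about 0.4 to 0.5.
- ring_nub (a point): Orange nub on the rim of the black outer ring, 30 mm from the knob axis. The ring is 55 mm in diameter, from z = 142 to 156 mm, coaxial with the inner knob and turns very easily (0.015 N m) when touched. It may stand at any angle at the start and must stay there.
- tray (a joint): How far the catch tray is pulled out towards the unit's +y, m: 0 = fully home against its stop, 0.10 at most. About 1.5 N of friction, no spring.
- tray_tab (a point): Top middle of the outer (+y) face of the tray's blue upright tab, which is 70 mm wide in x, 8 mm thick in y, its top 88 mm above the bench, its outer face flat from z = 26 mm up. Moves with the tray; with the tray home it is at y = +100 mm in the unit's frame, 55 mm out from the side plates, so a vertical gripper can push it home with closed fingers.
- tray_in (a point): Centre of the tray's inner floor, 10 mm above the bench; axes as the unit's. Inside 148 x 124 mm in x, y; walls rise 34 mm above this floor. Moves with the tray.
- tube_1_mid (a point): Middle of the first tube: a clear plastic tube with a red cap, 115 mm long, 16 mm in diameter (cap 21 mm), lying along x in the hopper at the start.
- tube_2_mid (a point): Middle of the second tube, the same as the first.
- tube_1: First red-capped tube; origin at its bottom end, z axis along it towards the cap.
- tube_2: Second red-capped tube; origin at its bottom end, z axis along it towards the cap.
- blue_bottle: Dark blue bottle, 54 mm in diameter, 95 mm high, standing; origin at the centre of its underside. Bystander.
- beaker: Clear plastic beaker, 70 mm in diameter, 92 mm high, standing; origin at the centre of its underside. Bystander.
- green_box: Green slide box, 35 x 85 x 36 mm; origin at the centre of its underside. Bystander.

How it is judged:
On the way, in this order (a step that is already met when the one before it is completed fails the run):
1. the tray is pushed home under the hopper (value of joint tray below 0.006 m), for 0.2 s.
2. the inner knob is turned to open the trap, and both tubes lie in the tray (value of joint inner_knob above 0.25 rad and x of tube_1_mid in the frame of tray_in between -0.07 and 0.07 m and y of tube_1_mid in the frame of tray_in between -0.062 and 0.062 m and z of tube_1_mid in the frame of tray_in between 0 and 0.04 m and x of tube_2_mid in the frame of tray_in between -0.07 and 0.07 m and y of tube_2_mid in the frame of tray_in between -0.062 and 0.062 m and z of tube_2_mid in the frame of tray_in between 0 and 0.04 m), for 0.2 s.
3. the inner knob is turned back and the trap is shut (value of joint each of inner_knob, trap below 0.12 rad), for 0.2 s.
At the end, for the whole second after the job is handed in: Tray within 6 mm of home, inner knob and trap within 0.12 rad of shut, the ring's nub within 5 mm of where it was, the middles of both tubes inside the tray and less than 40 mm above its floor, at rest; bottle, beaker and box within 30 mm of where they stood (all of step 3 and value of joint tray below 0.006 m and distance of ring_nub from where it was at the start of the episode below 0.005 m and x of tube_1_mid in the frame of tray_in between -0.07 and 0.07 m and y of tube_1_mid in the frame of tray_in between -0.062 and 0.062 m and z of tube_1_mid in the frame of tray_in between 0 and 0.04 m and x of tube_2_mid in the frame of tray_in between -0.07 and 0.07 m and y of tube_2_mid in the frame of tray_in between -0.062 and 0.062 m and z of tube_2_mid in the frame of tray_in between 0 and 0.04 m and linear speed of each of tube_1, tube_2 below 0.03 m/s and distance of each of blue_bottle, beaker, green_box from where it was at the start of the episode below 0.03 m); the robot touches nothing.
It fails at once if the outer ring is turned (its nub moves more than 5 mm) (distance of ring_nub from where it was at the start of the episode above 0.005 m).
It fails at once if the trap is opened (knob beyond 0.2 rad) while the tray is more than 15 mm out (value of joint inner_knob above 0.2 rad and value of joint tray above 0.015 m).
It fails at once if the gripper touches a tube (contact force between any of the fingers, the arm and tube_1 above 0.3 N or contact force between any of the fingers, the arm and tube_2 above 0.3 N).
It fails at once if a bystander is moved more than 30 mm (distance of any of blue_bottle, beaker, green_box from where it was at the start of the episode above 0.03 m).
It also fails if it takes over 54 s, if anything falls off the work surface, if the arm or the gripper's body presses on something with over 40 N, if the wrist force passes 120 N, or if a joint passes its speed limit or range.

## Working session

There is one attempt and no reset: what is moved stays moved. The work goes in short steps, each a Python script; the robot and the scene stay as the last script left them, time stands still between calls to the robot, and variables do not carry over. Pictures are saved under pics/ and viewed, at most 10 in all, crops included, and the job is handed in when it is done.

```bash
mkdir -p pics; ls; cat > h.py <<'E'
from bench import *
import numpy as np, cv2
def grab(n):
    im=get_image(n); return im
def pts(im):
    # world points for all pixels from depth
    K=np.array(im["camera_matrix"]);k1=im["k1"];V=np.array(im["view"])
    h,w=im["depth"].shape
    u,v=np.meshgrid(np.arange(w),np.arange(h))
    return uv2w(im,u,v,im["depth"])
def slopes(im,u,v):
    K=np.array(im["camera_matrix"]);k1=im["k1"]
    x=(np.asarray(u,float)-K[0,2])/K[0,0];y=(np.asarray(v,float)-K[1,2])/K[1,1]
    a,b=x.copy(),y.copy()
    for _ in range(15):
        f=1+k1*(a*a+b*b);a=x/f;b=y/f
    return a,b
def uv2w(im,u,v,d):
    a,b=slopes(im,u,v);V=np.array(im["view"])
    c=np.stack([a*d,-b*d,-d*np.ones_like(a)],-1)
    return (c-V[:3,3])@V[:3,:3]
def onplane(im,u,v,z):
    V=np.array(im["view"]);C=-V[:3,:3].T@V[:3,3]
    P=uv2w(im,u,v,1.0);r=P-C
    return C+r*((z-C[2])/r[...,2])[...,None]
E
python3 - <<'E'
from h import *
s=state();print(s["time"],s["ee_pos"],s["ee_rot"],s["finger_gap"])
for n in("scene","top"):
    im=grab(n);cv2.imwrite(f"pics/{n}0.png",im["frame"]);np.savez(f"{n}0.npz",**im)
    V=im["view"];print(n,-V[:3,:3].T@V[:3,3],im["k1"],im["camera_matrix"][0,0])
E
```

```text
pics
0.0 [ 0.17196726 -0.57453667  0.22952909] [-9.58938826e-04  9.89449697e-01  1.44873637e-01 -8.14721859e-05] 0.08767694917766496
scene [-0.30257758  0.84870207  0.58067722] -0.0750772287498515 498.82663645537417
top [0.23416562 0.28970168 1.22238973] -0.1650888208291441 516.6847503238389
```

View pics/scene0.png

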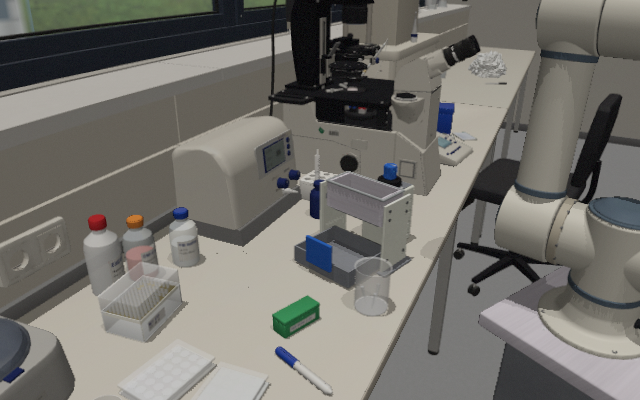

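View pics/top0.png

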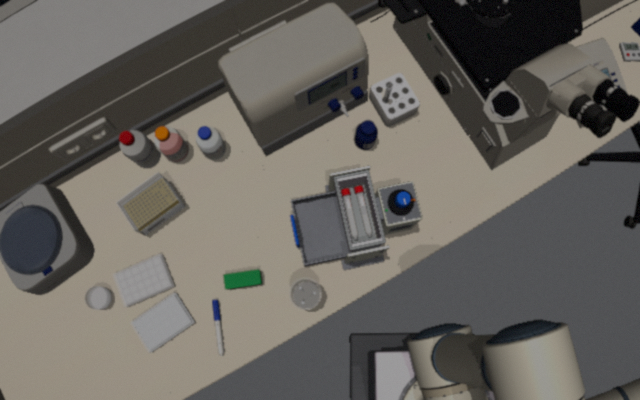

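The top view shows the unit with its tab at about (297,230), the knob at (402,198) and the tubes' caps at (353,190). The bottle is at (366,134), the beaker at (307,294) and the green box at (243,280). The scene view shows the tab at (319,253) and the knob at (390,172).

```bash
python3 - <<'E'
from h import *
def load(n): 
    d=np.load(n+"0.npz");return {k:d[k] for k in d}
T,S=load("top"),load("scene")
def blobs(im,roi,lo,hi):
    m=cv2.inRange(cv2.cvtColor(im["frame"],cv2.COLOR_BGR2HSV),lo,hi);M=m*0;x0,y0,x1,y1=roi;M[y0:y1,x0:x1]=m[y0:y1,x0:x1];return M>0
B=((100,120,60),(125,255,255))
for n,im,rk,rt in(("T",T,(380,180,425,225),(285,210,310,255)),("S",S,(380,160,400,182),(300,230,340,275))):
    P=pts(im)
    for nm,r in(("knob",rk),("tab",rt)):
        m=blobs(im,r,*B);q=P[m];v,u=np.nonzero(m)
        print(n,nm,m.sum(),"uv",u.mean().round(1),v.mean().round(1),u.min(),u.max(),v.min(),v.max(),"med",np.median(q,0).round(4),"z5/95",np.percentile(q[:,2],[5,50,95]).round(4))
        top=q[q[:,2]>np.percentile(q[:,2],90)-.004]; print("   top pts",len(top),top.mean(0).round(4),top.min(0).round(4),top.max(0).round(4))
        if nm=="tab":
            c,(w,h),a=cv2.minAreaRect((top[:,:2]*1000).astype(np.float32));print("   rect",c,w,h,a)
    # high pts of unit: hopper rim z 160-175
    m=(P[...,2]>.163)&(P[...,2]<.175);
    if n=="T":
        M=np.zeros(m.shape,bool);M[160:270,325:390]=1;q=P[m&M];print("rim",len(q),cv2.minAreaRect((q[:,:2]*1000).astype(np.float32)))
        M[:]=0;M[175:235,375:425]=1;q=P[(P[...,2]>.132)&(P[...,2]<.146)&M];print("col",len(q),cv2.minAreaRect((q[:,:2]*1000).astype(np.float32)))
    for nm,lo,hi,r in(("orange",(8,120,120),(20,255,255),(375,180,425,230) if n=="T" else(370,160,410,195)),("green",(50,120,50),(75,255,255),(200,250,280,310) if n=="T" else (260,290,330,340))):
        m=blobs(im,r,lo,hi);print(nm,m.sum(),np.median(P[m],0) if m.any() else "")
c=T["frame"][155:315,225:435];cv2.imwrite("pics/tc.png",cv2.resize(c,None,fx=3.7,fy=3.7,interpolation=cv2.INTER_CUBIC))
P=pts(T)
for nm,u,v in(("bottle",366,134),("beaker",307,294),("rack",395,97),("micro",500,150),("micro2",430,60),("oven",355,110)):print(nm,P[v,u].round(3))
E
```

```text
T knob 170 uv 402.9 197.9 396 410 191 205 med [0.4692 0.1162 0.1882] z5/95 [0.1645 0.1882 0.1915]
   top pts 111 [0.4671 0.1161 0.1987] [0.2342 0.1006 0.187 ] [0.4817 0.2897 1.2224]
T tab 100 uv 294.6 229.6 291 298 215 245 med [0.4227 0.3441 0.0864] z5/95 [0.0429 0.0864 0.0908]
   top pts 62 [0.42   0.344  0.0881] [0.388  0.3353 0.0856] [0.4538 0.3513 0.0933]
   rect (420.5951843261719, 344.029296875) 67.16957092285156 5.30853271484375 11.940966606140137
rim 906 ((449.442626953125, 205.42308044433594), (178.3378448486328, 78.25944519042969), 12.095860481262207)
col 1026 ((461.67523193359375, 124.1386947631836), (100.1707763671875, 104.14344787597656), 12.438145637512207)
orange 1 [0.4746919  0.08568481 0.15192678]
green 518 [0.31441182 0.46424386 0.03688039]
S knob 193 uv 389.6 171.0 383 396 163 179 med [0.4631 0.1228 0.1759] z5/95 [0.1586 0.1759 0.1877]
   top pts 53 [0.4683 0.118  0.1866] [0.4565 0.1026 0.1835] [0.4823 0.1294 0.1894]
S tab 697 uv 318.4 253.1 306 331 235 272 med [0.4204 0.3462 0.0587] z5/95 [0.0293 0.0587 0.0859]
   top pts 113 [0.3963 0.3632 0.1019] [-0.3026  0.3361  0.0802] [0.4555 0.8487 0.5807]
   rect (63.609405517578125, 579.772216796875) 49.575714111328125 907.3074951171875 56.83378601074219
orange 0 
green 999 [0.30788947 0.47746755 0.03305132]
bottle [0.644 0.179 0.089]
beaker [0.282 0.317 0.003]
rack [0.765 0.097 0.028]
micro [ 0.599 -0.13   0.112]
micro2 [0.841 0.014 0.082]
oven [0.741 0.196 0.002]
```

View pics/tc.png

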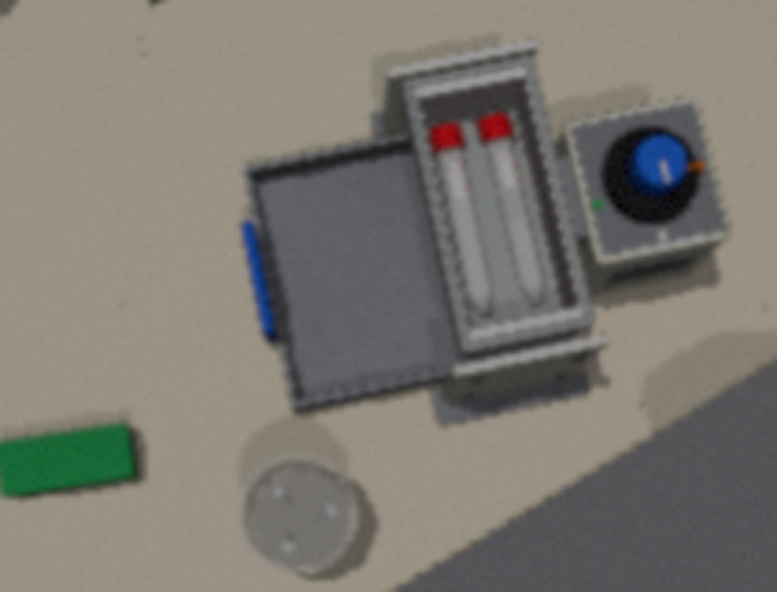

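```bash
cat >> h.py <<'E'
psi=np.deg2rad(12.1);UX=np.array([np.cos(psi),np.sin(psi),0]);UY=np.array([-np.sin(psi),np.cos(psi),0])
def ori(t=psi,cw=0):
    a=(np.pi/2+t-cw)/2;return [0,np.cos(a),np.sin(a),0]
E
python3 - <<'E'
from h import *
for n in("top","scene"):
    d=np.load(n+"0.npz");im={k:d[k] for k in d};P=pts(im)[im["depth"]>0]
    az=np.degrees(np.arctan2(P[:,1],P[:,0]));r=np.hypot(P[:,0],P[:,1])
    for a in range(-70,30,10):
        m=(az>a)&(az<a+10)&(P[:,2]>.12)&(P[:,2]<.6)&(r>.3)&(r<.9)
        if m.sum()>20:print(n,a,m.sum(),"rmin",np.percentile(r[m],2).round(3),"zmax",np.percentile(P[m,2],98).round(2))
    K=np.array([.469,.116]);m=(np.hypot(*(P[:,:2]-K).T)<.17)&(P[:,2]>.2)&(P[:,2]<.6);print("near knob high",m.sum(),P[m][:5].round(3))
up=inverse_kinematics([.13,-.40,.35],state()["ee_rot"]);print(up,state()["joint_pos"])
for p in([.469,.116,.30],[.469,.116,.174],[.40,.40,.2],[.41,.38,.068]):print(p,inverse_kinematics(p,ori()))
E
```

```text
top -30 1469 rmin 0.569 zmax 0.44
top -20 8133 rmin 0.584 zmax 0.43
top -10 8117 rmin 0.615 zmax 0.35
top 0 2330 rmin 0.46 zmax 0.26
top 10 4514 rmin 0.443 zmax 0.23
top 20 6691 rmin 0.412 zmax 0.24
near knob high 0 []
scene -30 276 rmin 0.567 zmax 0.44
scene -20 3412 rmin 0.581 zmax 0.42
scene -10 6335 rmin 0.617 zmax 0.51
scene 0 1446 rmin 0.468 zmax 0.26
scene 10 1823 rmin 0.442 zmax 0.23
scene 20 4531 rmin 0.403 zmax 0.23
near knob high 0 []
[-1.33748957e+00 -3.20854965e-01  1.39567902e+00 -1.48135898e-06
  2.06849586e+00 -5.75120727e-02] [-1.33670361e+00  9.17685374e-02  1.23172788e+00  5.76952926e-08
  1.81982351e+00 -5.67253931e-02]
[0.469, 0.116, 0.3] [ 1.72036339e-01 -1.95431516e-01  1.38358494e+00 -4.44089210e-16
  1.95343923e+00 -3.91485003e-02]
[0.469, 0.116, 0.174] [ 1.72036339e-01 -2.29849979e-01  1.63707148e+00 -4.44089210e-16
  1.73437116e+00 -3.91485003e-02]
[0.4, 0.4, 0.2] [ 7.25257840e-01 -5.53776713e-03  1.38416690e+00 -4.44089210e-16
  1.76296352e+00  5.14073001e-01]
[0.41, 0.38, 0.068] [ 6.86583108e-01  1.09501045e-02  1.60215134e+00 -4.44089210e-16
  1.52849121e+00  4.75398269e-01]
```

```bash
python3 - <<'E'
from h import *
q=inverse_kinematics([.13,-.40,.35],state()["ee_rot"]);movej(q)
q[0]=.2;movej(q)
move_to([.44,.13,.36],ori());hold(.2)
im=grab("wrist");np.savez("wrist1.npz",**im);V=im["view"];print("cam",-V[:3,:3].T@V[:3,3],V[2,:3],state()["time"],state()["ee_pos"])
cv2.imwrite("pics/w1.png",im["frame"])
close()
move_to([.44,.13,.36],ori())
E
```

```text
cam [0.42341952 0.20586836 0.51360723] [-0.05994286  0.278484    0.95856847] 3.6 [0.43953828 0.12957988 0.36028323]
```

View pics/w1.png

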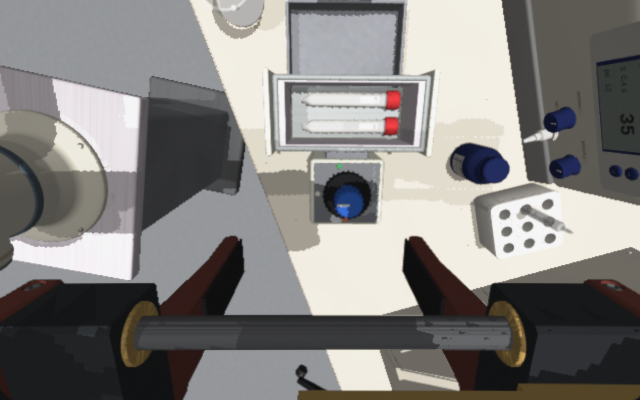

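The wrist view shows the knob at about (348,200), the hopper with both tubes at (350,115), and the bottle at (480,165). The tray's outer edge is out of view at the top.

```bash
python3 - <<'E'
from h import *
def L(n): d=np.load(n+".npz");return {k:d[k] for k in d}
W=L("wrist1");P=pts(W);hsv=cv2.cvtColor(W["frame"],cv2.COLOR_BGR2HSV)
m=(cv2.inRange(hsv,(100,120,40),(125,255,255))>0);R=np.zeros_like(m);R[165:235,320:380]=1;m&=R
q=P[m&(P[...,2]>.183)&(P[...,2]<.2)];print("knob top",len(q),q.mean(0).round(4),cv2.minEnclosingCircle((q[:,:2]*1e3).astype(np.float32)),np.median(q[:,2]))
R[:]=0;R[60:165,255:450]=1;q=P[R&(P[...,2]>.163)&(P[...,2]<.175)];print("rim",cv2.minAreaRect((q[:,:2]*1e3).astype(np.float32)))
R[:]=0;R[155:235,300:390]=1;q=P[R&(P[...,2]>.132)&(P[...,2]<.1415)];print("col",cv2.minAreaRect((q[:,:2]*1e3).astype(np.float32)))
o=R&(cv2.inRange(hsv,(3,120,120),(22,255,255))>0);print("nub",o.sum(),np.median(P[o],0) if o.any() else "", np.argwhere(o).mean(0))
# two-view ray intersection of the knob top centre (mask centroid of top-plane points)
ray=[]
T=L("top0");PT=pts(T);mt=cv2.inRange(cv2.cvtColor(T["frame"],cv2.COLOR_BGR2HSV),(100,120,60),(125,255,255))>0;mt[:180]=0;mt[225:]=0;mt[:,:380]=0;mt[:,425:]=0
for im,PP,mm in((W,P,m),(T,PT,mt)):
    v,u=np.nonzero(mm&(PP[...,2]>.183)&(PP[...,2]<.2));V=im["view"];C=-V[:3,:3].T@V[:3,3]
    d=uv2w(im,(u.min()+u.max())/2.,(v.min()+v.max())/2.,1.)-C;ray.append((C,d/np.linalg.norm(d)))
A=sum(np.eye(3)-np.outer(d,d) for C,d in ray);b=sum((np.eye(3)-np.outer(d,d))@C for C,d in ray);print("tri",np.linalg.solve(A,b))
# tab outer-face go
p=np.array([.4205,.344,0])+UY*(.004+.010+.035)
move_to([p[0],p[1],.2],ori())
im=grab("wrist");np.savez("wrist2.npz",**im);cv2.imwrite("pics/w2.png",im["frame"]);P=pts(im)
m=cv2.inRange(cv2.cvtColor(im["frame"],cv2.COLOR_BGR2HSV),(100,120,40),(125,255,255))>0
n,l,s,c=cv2.connectedComponentsWithStats(m.astype(np.uint8))
for i in range(1,n):
    if s[i,4]>200:q=P[l==i];print(s[i],np.median(q,0).round(4),q.min(0).round(3),q.max(0).round(3))
print(state()["time"],state()["ee_pos"],state()["ft_force"],state()["finger_gap"])
E
```

```text
knob top 568 [0.4707 0.1148 0.1879] ((470.9181823730469, 113.64910125732422), 15.716005325317383) 0.18813573821766538
rim ((452.8880310058594, 203.9707489013672), (160.8025665283203, 77.78681945800781), 11.460997581481934)
col ((470.60772705078125, 115.399169921875), (88.1172103881836, 86.54104614257812), 11.450935363769531)
nub 6 [0.47500389 0.08487536 0.15335129] [219.66666667 344.5       ]
tri [0.4701039  0.11442655 0.18400109]
[154   0  56  17 794] [0.2505 0.5264 0.0135] [0.224 0.468 0.006] [0.395 0.537 0.355]
[ 288  227   76   29 1366] [0.4253 0.3474 0.059 ] [0.39  0.334 0.009] [0.461 0.468 0.355]
[ 466  358   47   42 1165] [0.6516 0.1975 0.0436] [0.395 0.178 0.005] [0.675 0.468 0.355]
6.4167 [0.41122379 0.39122025 0.20157111] [-0.25730543  0.74662753  0.17374976] 0.00047748300815989735
```

View pics/w2.png

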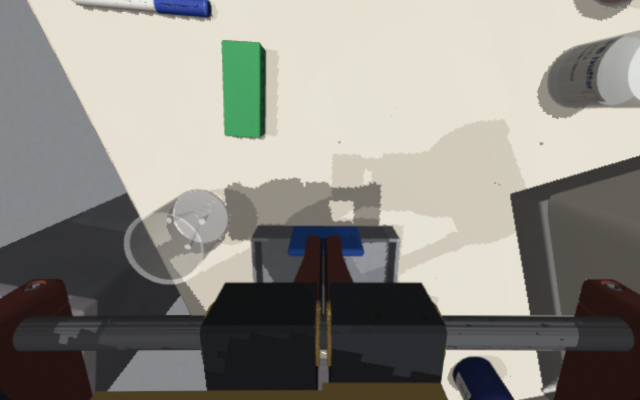

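The wrist view shows the tab at (326,241), centred ahead of the closed fingers. The beaker rim is at (165,243), to the side. Next I lower the gripper and push, watching the force.

```bash
python3 - <<'E'
from h import *
p=np.array([.4124,.3912,.068]);move_l(p,.2)
f0=state()["ft_force"]@UY;print("f0",f0)
K=np.array([.4707,.1145,0])
d=.015;move_l(p-UY*d,.1);log=[]
while d<.095:
    d+=.004 if d<.060 else .002;move_l(p-UY*d,.05);s=state();f=s["ft_force"]@UY-f0;log.append((round(d,3),round(float(f),1),round(float((s["ee_pos"]-K)@UY),4)))
    if f>10:break
print(log);print(state()["time"],state()["ee_pos"])
E
```

```text
f0 0.3389896577704596
[(0.019, -1.2, 0.2636), (0.023, -0.6, 0.2596), (0.027, 0.6, 0.2556), (0.031, 0.5, 0.2516), (0.035, -0.8, 0.2476), (0.039, 0.7, 0.2435), (0.043, -0.4, 0.2394), (0.047, -0.9, 0.2354), (0.051, -0.2, 0.2314), (0.055, -0.4, 0.2274), (0.059, -1.4, 0.2234), (0.063, 0.2, 0.2194), (0.065, -0.9, 0.2176), (0.067, -0.2, 0.2157), (0.069, -0.1, 0.2136), (0.071, 0.5, 0.2116), (0.073, 0.3, 0.2096), (0.075, -0.1, 0.2076), (0.077, 0.8, 0.2056), (0.079, 0.8, 0.2036), (0.081, 4.9, 0.2028), (0.083, 11.2, 0.2027)]
13.025 [0.42913146 0.31292238 0.06809963]
```

```bash
sed -i 's/deg2rad(12.1)/deg2rad(11.7)/' h.py; python3 - <<'E'
from h import *
p=state()["ee_pos"]+UY*.02;move_l(p,.15);p[2]=.27;move_l(p,.3)
K=np.array([.4707,.1145,.27]);move_to(K,ori());gripper_open()
im=grab("wrist");np.savez("wrist3.npz",**im);P=pts(im);hsv=cv2.cvtColor(im["frame"],cv2.COLOR_BGR2HSV)
cv2.imwrite("pics/w3.png",im["frame"])
m=cv2.inRange(hsv,(100,120,40),(125,255,255))>0
m&=np.hypot(P[...,0]-K[0],P[...,1]-K[1])<.03
q=P[m&(P[...,2]>.183)&(P[...,2]<.2)];print("knob top",len(q),q.mean(0).round(4),cv2.minEnclosingCircle((q[:,:2]*1e3).astype(np.float32)))
R=(np.hypot(P[...,0]-K[0],P[...,1]-K[1])<.07);q=P[R&(P[...,2]>.132)&(P[...,2]<.1415)];print("col",cv2.minAreaRect((q[:,:2]*1e3).astype(np.float32)))
s=state();print(s["time"],s["ee_pos"],s["ft_force"],s["joint_pos"].round(3) if hasattr(s["joint_pos"],"round") else s["joint_pos"])
E
```

```text
knob top 1054 [0.4712 0.1152 0.1879] ((471.17181396484375, 113.63675689697266), 15.750301361083984)
col ((468.8197021484375, 124.11873626708984), (88.22117614746094, 101.84105682373047), 11.504673957824707)
16.4667 [0.4706872  0.11450524 0.26999693] [-0.78803836  0.00412528  0.05596463] [ 0.168 -0.207  1.447  0.     1.901 -0.036]
```

View pics/w3.png

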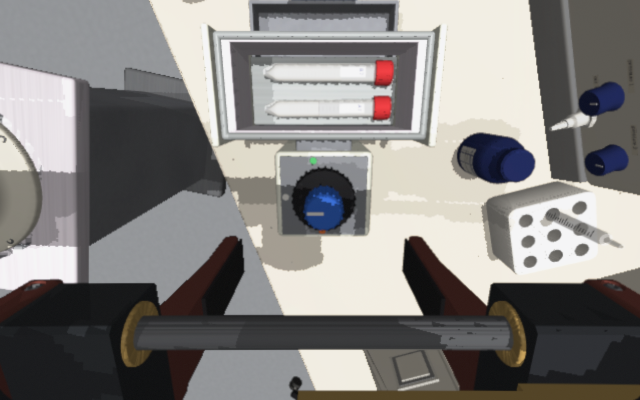

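The tray is home: only its edge and tab show beyond the hopper, at (325,15). The knob at (323,208) sits midway between the fingers, with its line pointing left towards unit -x, so the trap is shut. Now I grip and turn.

```bash
python3 - <<'E'
from h import *
move_l([.4710,.1146,.1745],.12)
print(state()["ft_force"],state()["ee_pos"]);close();s=state();print("gap",s["finger_gap"],"f",s["finger_force"],"ft",s["ft_force"],s["time"])
q=np.array(s["joint_pos"]);qi=inverse_kinematics(s["ee_pos"],ori(cw=.5));print(q.round(3),np.round(qi,3))
assert abs(qi[5]-q[5]-.5)<.05
np.save("q0.npy",q)
if .026<s["finger_gap"]<.034:
    for a in(.15,.35,.55,.75,.95,1.15):
        t=q.copy();t[5]+=a;movej(t);s=state();print(a,s["time"],s["joint_pos"][5].round(3),s["finger_gap"],s["moment"][2].round(3),np.round(s["ft_force"],1))
    hold(.6)
    im=grab("wrist");cv2.imwrite("pics/w4.png",im["frame"]);im=grab("top");np.savez("top4.npz",**im);cv2.imwrite("pics/t4.png",cv2.resize(im["frame"][130:290,280:440],None,fx=3.5,fy=3.5));print(state()["time"])
E
```

```text
[-0.00713877 -0.71396072  0.44188947] [0.47138126 0.11465653 0.17549835]
gap 0.02924060510660771 f 30.00003218650818 ft [ 0.04653812  0.60420343 -0.01528902] 18.35
[ 0.169 -0.225  1.632  0.     1.735 -0.036] [ 0.169 -0.225  1.633 -0.     1.735  0.464]
0.15 18.6167 0.111 0.029519159805969118 -0.158 [0.2 0.9 0.5]
0.35 18.925 0.308 0.02935168674065898 -0.308 [ 1.5  1.1 -1.9]
0.55 19.2333 0.507 0.02951911906210318 -0.065 [ 3.2 -1.1 -1.3]
0.75 19.5417 0.707 0.029759071077539518 -0.017 [ 4.6  0.7 -1.2]
0.95 19.85 0.908 0.02943559277052704 -0.088 [ 4.3 -0.9 -2.1]
1.15 20.1583 1.108 0.02935092124361504 -0.112 [ 5.3 -2.  -1.3]
20.8583
```

View pics/w4.png

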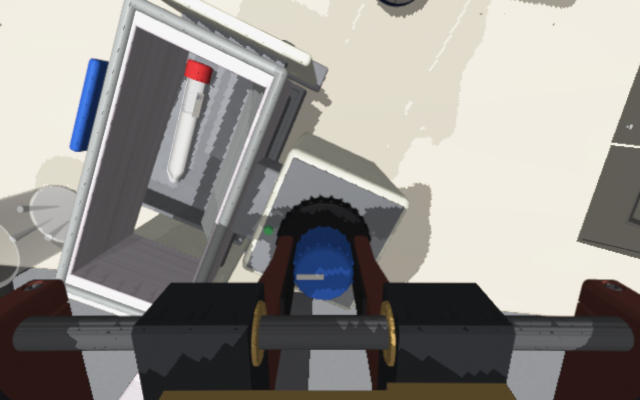

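The wrist view shows the knob turned with the hand and the hopper open. One tube is visible at (188,120) and the other is not seen, so I check the top view.

View pics/t4.png

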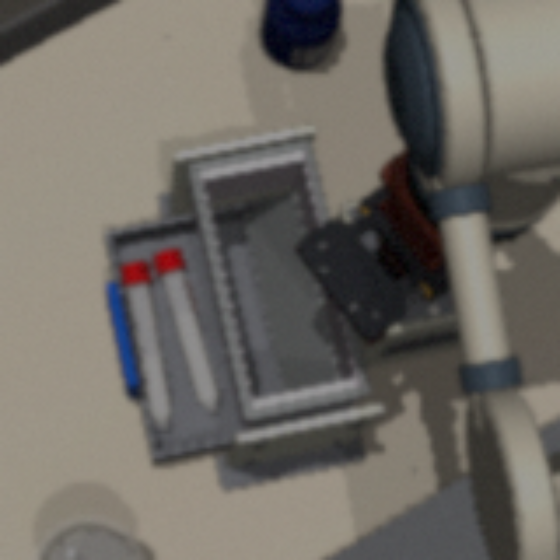

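The top view shows both tubes in the tray, caps at (135,272) and (170,261), with the tab in place at (122,337). Now I turn the knob back, release and check.

```bash
python3 - <<'E'
from h import *
q=np.load("q0.npy")
for a in(.8,.5,.25,.1,0,-.03):
    t=q.copy();t[5]+=a;movej(t)
s=state();print(s["time"],s["joint_pos"][5],s["moment"][2],s["finger_gap"])
t=q.copy();movej(t)
gripper_open();p=state()["ee_pos"];p=np.array([p[0],p[1],.27]);move_l(p,.15);hold(.2)
im=grab("wrist");np.savez("wrist5.npz",**im);cv2.imwrite("pics/w5.png",im["frame"])
K=np.array([.4710,.1146])
def nub(im):
    P=pts(im);o=(cv2.inRange(cv2.cvtColor(im["frame"],cv2.COLOR_BGR2HSV),(3,120,120),(22,255,255))>0)&(np.hypot(P[...,0]-K[0],P[...,1]-K[1])<.05)
    return o.sum(),np.median(P[o],0).round(4)
d=np.load("wrist3.npz");w3={k:d[k] for k in d};print("nub",nub(w3),nub(im))
T=grab("top");P=pts(T);m=cv2.inRange(cv2.cvtColor(T["frame"],cv2.COLOR_BGR2HSV),(100,120,60),(125,255,255))>0
m&=(abs(P[...,0]-.43)<.06)&(abs(P[...,1]-.305)<.04)&(P[...,2]>.08);q=P[m]-[.4710,.1146,0];print("tab uy-.192",m.sum(),np.median(q@UY).round(4)-.192,"expected -.004");print(state()["time"])
E
```

```text
22.7917 -0.06209258883175866 -0.20348185619708942 0.02951419672107719
nub (np.int64(28), array([0.51  , 0.1445, 0.3621])) (np.int64(21), array([0.5093, 0.1443, 0.3607]))
tab uy-.192 91 -0.0030000000000000027 expected -.004
25.1333
```

View pics/w5.png

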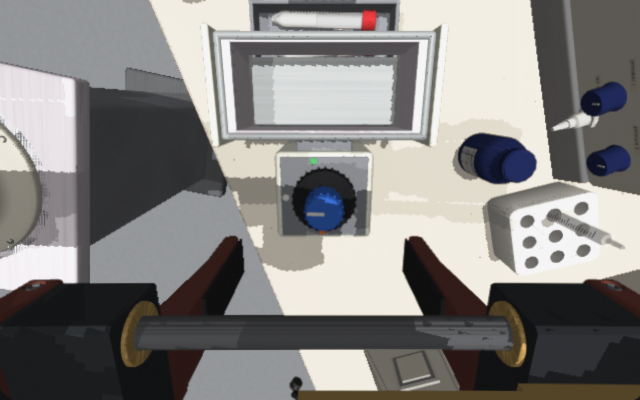

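The knob line is back at unit -x, the trap floor is closed, and the hopper is empty. The nub at (322,232) has not moved, the tray is home and the gripper is clear.

```bash
python3 -c "
from bench import *
print(job_done())"
```

```text
the job is handed in; nothing more can be done
None
```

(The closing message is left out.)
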